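# Load a two-tier laboratory shaker

### The job

Load the two-tier shaker for a run with the things that stand around it within easy reach (the stock along the back and the right edge stays): stand the glass bottle, the white plastic bottle and the tube upright in the nest on the shaker's lower platform that fits each. Then set the upper tier over them with all four of its posts fully down in the corner sockets, and only after that put the dish flat into the ring on top of the tier. Keep the vessels and the dish upright all the time, and leave everything standing at rest and released.

Things in the scene. Friction and masses are not known exactly. Their poses are not given: they have to be found in the camera images.
- glass_bottle: Clear glass bottle with a blue screw cap, standing upright: body 55 mm across up to 73 mm high, then shoulder and neck; cap 36 mm across from 89 to 112 mm; 112 mm high in all, about 0.17 kg. Belongs in the widest nest. Origin: centre of its underside, z up.
- white_bottle: White plastic bottle with a white ribbed cap, standing upright: body 42 mm across up to 56 mm high, cap 33 mm across from 55 to 71 mm; 71 mm high in all, about 0.09 kg. Belongs in the middle-sized nest. Origin: centre of its underside, z up.
- tube: Capped conical tube, the only one in a fixed white rack (60 x 108 mm, 50 mm high); its tip is 3 mm above the worktop. 16 mm across, 102 mm long, about 15 g; the cap, 20 mm across, spans the top 14 mm. Pull it straight up out of its 18 mm hole. Belongs in the narrow tall nest. Origin: its lower tip; z runs up its axis to the cap.
- dish: Flat round covered dish, clear plastic with a white filling, lying on the worktop: 16 mm high, 62 mm across the lid (which spans 7.5 to 16 mm high; 57 to 59 mm below it), about 50 g. Grip it across the lid from above. Belongs in the ring on the upper tier. Origin: centre of its underside, z up.
- upper_tier: Aluminium deck 250 (x) by 142 mm (y), top 129 mm above the tips of four 12 mm posts at x +-110, y +-56, standing on the worktop. Black lifting bar over its middle: 14 mm thick (x), 90 long (y), 163 to 185 mm above the tips, free below between uprights at y +-40. 0.4 kg, balanced at the bar. Dish ring on one half, flat mat on the other; fits either way round. Origin: centre, at post tip height.
- dish_ring (a point): Centre of the floor of the round grey ring on the upper tier's deck (x +76, y 0, 131 mm above the post tips in the tier's frame; moves with it). The ring is 70 mm wide inside, flaring to 79 mm at its rim, 6 mm above this floor. A seated dish has the centre of its underside here.
- shaker: Flat white shaker, fixed; platform 252 (x) by 144 mm (y), top 40 mm above the worktop, control panel at the -x end. Three nests stand at x -76, 0, +76 in any order. At the corners, x +-110, y +-56, four sockets for the tier's posts: 17 mm wide, floor 43 mm above the worktop, flared to 27 mm at the mouth, 60 mm above it. Origin: under the platform's centre at worktop height, z up.
- nest_large: Widest grey cup on the shaker platform, open at the top: 67 mm wide inside, flaring to 77 mm at the rim; 26 mm high, floor 4 mm thick. For the glass bottle. Origin: centre of its underside, 40 mm above the worktop.
- nest_medium: Middle-sized grey cup on the shaker platform, open at the top: 52 mm wide inside, flaring to 62 mm at the rim; 24 mm high, floor 4 mm thick. For the white bottle. Origin: centre of its underside, 40 mm above the worktop.
- nest_tube: Narrow, tallest grey cup on the shaker platform, open at the top: 22 mm wide inside, flaring to 34 mm at the rim; 40 mm high, floor 4 mm thick. For the tube. Origin: centre of its underside, 40 mm above the worktop.
Mind the look-alikes: they are no part of the job. Leave any orange or purple look-alike of the glass_bottle alone.

How it is judged:
On the way, in this order (a step that is already met when the one before it is completed fails the run):
1. the glass bottle, the white bottle and the tube each stand released in their own nest (horizontal distance between glass_bottle and nest_large below 0.01 m and z of glass_bottle in the frame of nest_large between 0 and 0.009 m and angle between each of glass_bottle, white_bottle, tube's own z axis and vertical below 0.25 rad and horizontal distance between white_bottle and nest_medium below 0.01 m and z of white_bottle in the frame of nest_medium between 0 and 0.009 m and horizontal distance between tube and nest_tube below 0.01 m and z of tube in the frame of nest_tube between 0 and 0.009 m and contact force between each of glass_bottle, white_bottle, tube and the fingers below 0.2 N), for 0.2 s.
2. the upper tier stands with its posts fully down in the sockets, over the three vessels, released (horizontal distance between glass_bottle and nest_large below 0.01 m and z of glass_bottle in the frame of nest_large between 0 and 0.009 m and angle between each of glass_bottle, white_bottle, tube's own z axis and vertical below 0.25 rad and horizontal distance between white_bottle and nest_medium below 0.01 m and z of white_bottle in the frame of nest_medium between 0 and 0.009 m and horizontal distance between tube and nest_tube below 0.01 m and z of tube in the frame of nest_tube between 0 and 0.009 m and horizontal distance between upper_tier and shaker below 0.008 m and z of upper_tier in the frame of shaker between 0.038 and 0.048 m and angle between the x axis of upper_tier and the x axis of shaker, either way round below 0.08 rad and angle between upper_tier's own z axis and vertical below 0.04 rad and contact force between upper_tier and the fingers below 0.2 N), for 0.2 s.
3. the dish lies flat in the ring on the tier (horizontal distance between dish and dish_ring below 0.008 m and z of dish in the frame of dish_ring between -0.003 and 0.004 m and angle between dish's own z axis and vertical below 0.06 rad), for 0.2 s.
At the end, for the whole second after the job is handed in: Vessels upright (0.25 rad), on the floors of their own nests (10 mm sideways, 5 mm up); tier level (0.04 rad), within 8 mm and 0.08 rad of the platform, posts within 5 mm of the socket floors; dish flat (0.06 rad), within 8 mm of the ring's centre and 4 mm of its floor; all released, at rest (all of step 2 and all of step 3 and contact force between each of glass_bottle, white_bottle, tube, dish and the fingers below 0.2 N and linear speed of each of glass_bottle, white_bottle, tube, upper_tier, dish below 0.02 m/s); the robot touches nothing.
It fails at once if the glass bottle is tipped more than about 40 degrees from upright (angle between glass_bottle's own z axis and vertical above 0.7 rad).
It fails at once if the white bottle is tipped more than about 40 degrees from upright (angle between white_bottle's own z axis and vertical above 0.7 rad).
It fails at once if the tube is tipped more than about 40 degrees from upright (angle between tube's own z axis and vertical above 0.7 rad).
It fails at once if the dish is tipped more than about 40 degrees from upright (angle between dish's own z axis and vertical above 0.7 rad).
It also fails if it takes over 115 s, if anything falls off the work surface, if the arm or the gripper's body presses on something with over 40 N, if the wrist force passes 120 N, or if a joint passes its speed limit or range.

### The arm

A 6-joint arm with a two-finger parallel gripper is mounted at the origin on a cart in front of the work surface, level with it; the furniture and walls round the work are solid. World frame = base frame: x ahead of the robot, y to its left, z up, the work surface at z = 0. Lengths are in m, angles in rad, forces in N, time in s.
With the tool pointing down it reaches from about 0.275 to 1 m from the base axis. Payload 8.4 kg.
Tool frame: the origin (TCP) lies on the mounting face of the last link; the fingertips stand 173 mm ahead of it and the grasp point (between the pads) lies 155 mm ahead of it; z points along the fingers, y is the line along which they close (so a half turn about z gives the same grasp; the last joint's range is limited). The gripper opens to 85 mm and grips with 20 to 120 N. Pads are 22 mm wide; open, the fingers measure 114 mm over their backs; the gripper's body (76 mm by 85 mm) begins 54 mm behind the grasp point. The pads swing forward as they close: fully open they stand 13 mm farther back than shut.
Start: joints at [1.129, 0.353, 1.633, -0, 1.155, -0.002], TCP at [0.266, 0.566, 0.405] pointing down, gripper open.
Joint ranges: [-2.63, 2.63], [-0.92, 2.1], [0.06, 2.66], [-1.3, 4.44], [0, 2.69], [-3.02, 3.02]. Speed limits (rad/s): [2.22, 2.22, 2.79, 3.14, 3.14, 3.14].

### API

Orientations are given as a unit quaternion [x, y, z, w].
In Python, from bench import arm gives the robot as it stands.
- The arm moves only by the tool send_rows, never from a script. Its argument "series" is a list of rows, each a list of 2 entries, a list of its own where there are three numbers: the shift along the tool's x, y, z in units of 50 mm (1.0 is 50 mm), then the turn, a rotation vector about the tool's x, y, z in units of 45 degrees (1.0 is 45 degrees). In form: [[[dx, dy, dz], [rx, ry, rz]], ...]. A call has 1 to 20 rows; each row shifts and turns the commanded pose from where the row before left it, along the tool's axes as they then stand; what a row does not reach is not made up. A row lasts 1/10 s, in which the tool goes at most 50 mm and 8.59 degrees, less where a joint would pass 70% of its speed; a pose out of reach is approached as far as the arm can. A call with a number of a shift or a turn outside -1 to 1 is refused whole. A call with a gripper value outside its range is refused whole. "fingers" is the closure, from 0 (fully open) to 1 (shut), set as the call begins (left out, the last holds). The fingers move at their own pace and stop on an object; the grip force is fixed at half the most. Time passes only in rows, so rows that do not move let the fingers close. It gives the time, the measured TCP pose, the force, the opening and the grip force at its end, in the units of the state.
- arm.get_state(): the state, without advancing time (a new reading comes with each control period).
- arm.read_camera(name): name is "scene" or "top" or "wrist"; returns the picture (384x512x3 uint8, red, green, blue); there is no depth.
- arm.camera_model(name): a dict with "fx", "fy", "cx", "cy" (pixels), "pose" (4x4, takes a point from camera to world coordinates); the wrist camera has in their place "mount" (4x4, takes a point from camera to tool coordinates, whose origin is the TCP and whose axes are the flange's). Camera axes: x right, y up, looking along -z (the intrinsics and any distortion apply to the point x, -y, -z); pixel columns grow to the right and rows downward; lengths in m; the calibration is good to about 2 mm. The wrist camera is an equidistant fisheye: a pixel r from the principal point sees the ray r / f radians off the axis. A picture is of the moment at which its call begins: read the wrist's pose just before it. camera_model takes no time and is no camera call.
- arm.close_job(): hands the job in; it is judged then, once.
Trained networks look in the newest picture that a camera, given by its name, has taken for a name from the list of things; names that differ only in an ending like _2 or _b are one class to them, and where a whole thing is asked for, a point or a joint stands for the part that bears it (a point fixed in the world has none). Each returns a list of dicts, best first, with "score" (0 to 1); they miss things now and then, are a little off and sometimes report something else, mostly with a low value. They report only what shows in the picture. A call takes as long as a camera call. They do not tell look-alikes from the thing itself.
- arm.regions_of(camera, thing): "mask" (384x512 bool, what is visible of it).
- arm.mark_of(camera, thing): "location" ([x, y, z] in m, in world coordinates, good to about 4 mm: a listed point, or the origin of a listed thing).
The state is a dict: "time_s": time; "q": joint angles; "qvel": joint speeds; "effort": joint torques, N m; "tcp_pos": TCP position; "eef_rot": TCP orientation; "ft_force": force on the tool from outside, world axes, zero at the start; "ft_torque": the same for the moment, N m; "gripper_width": finger opening in m; "gripper_force": force on a finger pad.
Only numpy, scipy, OpenCV 4.12 (cv2) and the standard library are available. Lean on these libraries where they do the work, as an engineer would, in place of code of your own. Each camera call takes 0.05 s, during which the arm holds its last target. There are 200 camera calls.

## Working session

There is one attempt and no reset: what is moved stays moved. The work goes in short steps, Python scripts to look and compute and a tool call to move; the robot and the scene stay as the last step left them, time stands still between calls to the robot, and variables do not carry over. Pictures are saved under pics/ and viewed, at most 14 in all, crops included, and the job is handed in when it is done.

Besides the shell and the picture viewer there is one more tool, called after "Emit:" as name([rows], argument=value, ...), one row to a line, values as JSON. send_rows: Moves the arm, as the interface text tells. Shifts and turns lie within -1 to 1; 1 stands for 50 mm of shift or 45 degrees of turn. Its arguments: {"type":"object","properties":{"series":{"type":"array"},"fingers":{"type":"number"}},"required":["series"]}

```bash
ls; mkdir -p pics; python3 - <<'E'
from bench import arm
import cv2,numpy as np
s=arm.get_state();print(s['time_s'],s['tcp_pos'],s['eef_rot'],s['gripper_width'])
for c in['scene','top']:
    im=arm.read_camera(c);cv2.imwrite(f'pics/{c}0.png',im[:,:,::-1])
    m=arm.camera_model(c);print(c,m['fx'],m['cx'],m['cy'],np.round(m['pose'],3).tolist(), [k for k in m])
    for t in['glass_bottle','white_bottle','tube','dish','upper_tier','dish_ring','shaker','nest_large','nest_medium','nest_tube']:
        print(t,[(round(d['score'],2),np.round(d['location'],3).tolist()) for d in arm.mark_of(c,t)][:5])
E
```

```text
pics
0.0 [0.26599725 0.56531398 0.40394869] [ 2.18144074e-01  9.75916324e-01 -6.83840133e-04 -1.53213029e-04] 0.08548095342312226
scene 483.9182031873563 254.9959276778067 192.30183270767063 [[0.698, 0.542, -0.469, -0.03], [-0.716, 0.511, -0.475, -0.595], [-0.018, 0.667, 0.745, 1.038], [0.0, 0.0, 0.0, 1.0]] ['fx', 'fy', 'cx', 'cy', 'pose']
glass_bottle [(0.96, [0.423, 0.122, 0.002]), (0.87, [0.712, 0.171, 0.0]), (0.71, [0.514, 0.048, 0.001]), (0.63, [0.687, 0.07, 0.001])]
white_bottle [(0.82, [0.576, 0.135, 0.001]), (0.45, [0.541, -0.099, -0.004])]
tube [(0.58, [0.453, 0.27, 0.002])]
dish [(0.65, [0.583, 0.292, 0.003])]
upper_tier [(0.7, [0.515, -0.353, 0.002]), (0.38, [0.589, -0.344, 0.13])]
dish_ring [(0.87, [0.588, -0.344, 0.13])]
shaker [(0.68, [0.543, -0.1, -0.006])]
nest_large [(0.73, [0.613, -0.089, 0.04])]
nest_medium [(0.96, [0.466, -0.105, 0.039])]
nest_tube [(0.72, [0.541, -0.099, 0.042])]
top 403.0169068266164 253.53707756442034 193.11331567551443 [[0.029, 0.992, -0.123, 0.458], [-1.0, 0.03, 0.008, -0.01], [0.012, 0.123, 0.992, 1.147], [0.0, 0.0, 0.0, 1.0]] ['fx', 'fy', 'cx', 'cy', 'pose']
glass_bottle [(0.91, [0.516, 0.04, -0.004]), (0.9, [0.42, 0.117, -0.002]), (0.82, [0.708, 0.173, -0.004]), (0.58, [0.691, 0.073, -0.0])]
white_bottle [(0.47, [0.575, 0.13, -0.002]), (0.32, [0.581, 0.294, -0.0])]
tube [(0.5, [0.453, 0.266, 0.004]), (0.16, [0.582, 0.296, -0.0])]
dish [(0.67, [0.582, 0.294, -0.001]), (0.45, [0.586, -0.349, 0.129])]
upper_tier [(0.97, [0.51, -0.358, 0.001])]
dish_ring [(0.72, [0.576, 0.135, -0.0]), (0.61, [0.588, -0.346, 0.129])]
shaker [(0.92, [0.541, -0.097, -0.002])]
nest_large [(0.6, [0.613, -0.095, 0.04]), (0.27, [0.59, -0.347, 0.127])]
nest_medium [(0.93, [0.466, -0.109, 0.041])]
nest_tube [(0.51, [0.537, -0.098, 0.042]), (0.15, [0.61, -0.092, 0.038])]
```

View pics/scene0.png

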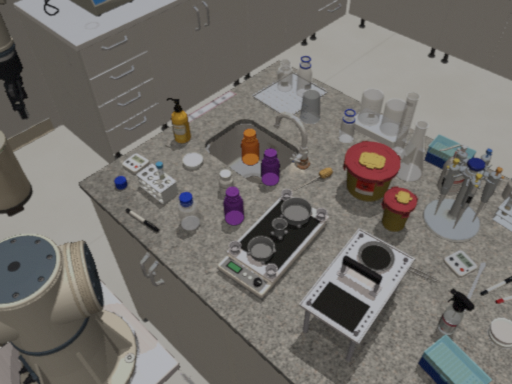

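View pics/top0.png

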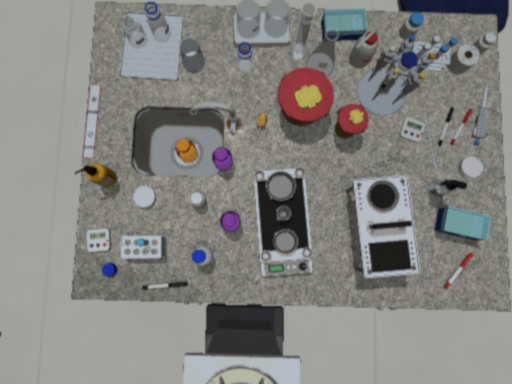

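The scene view shows the blue-capped clear bottle at (188,208), with orange (250,148) and purple (233,205), (270,165) look-alikes. The white bottle is at (225,182), the tube rack at (157,180) and the dish at (193,160). The shaker is at (275,240) and the tier at (360,290). The top view agrees: blue cap (200,257), white bottle (197,199), tube (141,243), dish (144,197). A second dish at (472,167) is right-edge stock.

Candidates for the glass bottle: blue cap (200,257), purple (230,221), purple (222,158), orange (185,150) in the top view. Only the first is clear with a blue cap. I'll confirm it in one enlarged crop.

```bash
cat > h.py <<'E'
from bench import arm
import cv2,numpy as np
from scipy.spatial.transform import Rotation as R
def goto(p,yaw,g=0.155):
    """shift (tool units) and turn to bring the grasp point to p, tool y at yaw deg (world)"""
    s=arm.get_state();r=R.from_quat(s['eef_rot']);M=r.as_matrix()
    gp=s['tcp_pos']+M@[0,0,g]
    Y=np.deg2rad(yaw);y=np.array([np.cos(Y),np.sin(Y),0]);z=np.array([0,0,-1.])
    T=np.stack([np.cross(y,z),y,z],1)
    rot=R.from_matrix(M.T@T).as_rotvec()/(np.pi/4)
    d=np.array(p)-gp
    print('t%.1f'%s['time_s'],'gp',np.round(gp,4),'turn',np.round(rot,3),'shift after turn',np.round(T.T@d/.05,3),'w',round(s['gripper_width'],4))
def marks(c,t):
    return [(round(d['score'],2),np.round(d['location'],4).tolist()) for d in arm.mark_of(c,t)][:4]
E
python3 - <<'E'
from h import *
a=cv2.imread('pics/scene0.png')[130:260,95:300];b=cv2.imread('pics/top0.png')[130:300,80:280]
a=cv2.resize(a,(410*1,260),interpolation=3);b=cv2.resize(b,(390,332),interpolation=3)
o=np.zeros((332,800,3),np.uint8);o[:260,:410]=a;o[:,410:]=b;cv2.imwrite('pics/c1.png',o)
print(np.round(arm.camera_model('wrist')['mount'],3).tolist(),arm.camera_model('wrist')['fx'])
goto([.4215,.12,.25],96)
E
```

```text
[[0.0, 0.962, 0.273, 0.07], [1.0, -0.0, 0.0, 0.0], [0.0, 0.273, -0.962, 0.031], [0.0, 0.0, 0.0, 1.0]] 297.3186396354542
t1.1 gp [0.2661 0.5655 0.2497] turn [ 0.    -0.    -0.693] shift after turn [-2.159e+00 -9.186e+00 -6.000e-03] w 0.0855
```

View pics/c1.png

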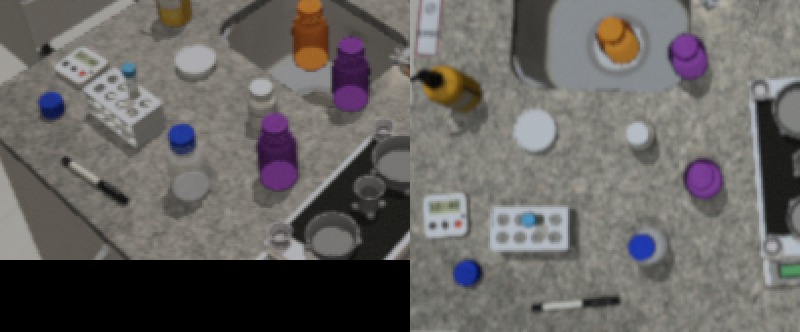

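The crop confirms it: the clear blue-capped bottle is at (182,165) on the left and (645,245) on the right. The white bottle is at (262,98) / (640,135), and the tube has a blue cap in the rack's far row at (128,80) / (528,220).

Emit:
send_rows([
  [[0,0,0],[0,0,-0.173]],
  [[0,0,0],[0,0,-0.173]],
  [[0,0,0],[0,0,-0.173]],
  [[0,0,0],[0,0,-0.174]],
  [[-0.18,-0.765,0],[0,0,0]],
  [[-0.18,-0.765,0],[0,0,0]],
  [[-0.18,-0.765,0],[0,0,0]],
  [[-0.18,-0.765,0],[0,0,0]],
  [[-0.18,-0.765,0],[0,0,0]],
  [[-0.18,-0.765,0],[0,0,0]],
  [[-0.18,-0.765,0],[0,0,0]],
  [[-0.18,-0.765,0],[0,0,0]],
  [[-0.18,-0.765,0],[0,0,0]],
  [[-0.18,-0.765,0],[0,0,0]],
  [[-0.18,-0.765,0],[0,0,0]],
  [[-0.18,-0.765,0],[0,0,0]],
  [[0,0,0],[0,0,0]],
  [[0,0,0],[0,0,0]],
], fingers=0)

```text
time_s: 2.9
tcp_pos: [0.4216, 0.1196, 0.4048]
eef_rot: [-0.051, 0.999, 0.0, 0.0]
ft_force: [0.5, 0.9, -0.0]
gripper_width: 0.0855
gripper_force: 0.0
```

```bash
python3 - <<'E'
from h import *
im=arm.read_camera('wrist');cv2.imwrite('pics/w1.png',im[:,:,::-1])
for t in['glass_bottle','white_bottle','tube','nest_medium','nest_large','nest_tube','shaker']:print(t,marks('wrist',t))
goto([.4215,.12,.1],96)
E
```

```text
glass_bottle [(0.83, [0.5156, 0.0452, 0.0002]), (0.73, [0.69, 0.0708, 0.0]), (0.56, [0.4216, 0.1242, -0.0018])]
white_bottle [(0.85, [0.5737, 0.134, -0.0006])]
tube [(0.66, [0.455, 0.2692, 0.0006])]
nest_medium [(0.86, [0.4646, -0.1057, 0.0381])]
nest_large [(0.85, [0.6171, -0.0903, 0.041])]
nest_tube [(0.95, [0.5401, -0.0981, 0.0396])]
shaker [(0.82, [0.5443, -0.0981, 0.0027])]
t3.3 gp [0.4212 0.121  0.2497] turn [ 0.    -0.     0.001] shift after turn [-0.005 -0.02   2.993] w 0.0853
```

View pics/w1.png

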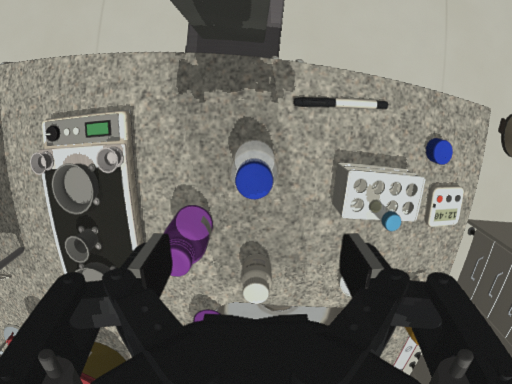

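The wrist view shows the blue cap at (254,180), centred between the fingers. The purple bottles are clear of them. Lowering onto the cap and gripping.

Emit:
send_rows([
  [[0,0,0.8],[0,0,0]],
  [[0,0,0.8],[0,0,0]],
  [[0,0,0.8],[0,0,0]],
  [[0,0,0.6],[0,0,0]],
  [[0,0,0],[0,0,0]],
])

```text
time_s: 3.8
tcp_pos: [0.4197, 0.1202, 0.2517]
eef_rot: [-0.053, 0.999, -0.001, -0.003]
ft_force: [0.6, -0.5, 0.3]
gripper_width: 0.0852
gripper_force: 0.0
```

Emit:
send_rows([
  [[0,0,0],[0,0,0]],
  [[0,0,0],[0,0,0]],
  [[0,0,0],[0,0,0]],
  [[0,0,0],[0,0,0]],
  [[0,0,0],[0,0,0]],
  [[0,0,0],[0,0,0]],
  [[0,0,0],[0,0,0]],
  [[0,0,0],[0,0,0]],
], fingers=1)

```text
time_s: 4.6
tcp_pos: [0.4221, 0.1203, 0.2562]
eef_rot: [-0.052, 0.999, 0.0, 0.001]
ft_force: [0.1, -3.4, 9.3]
gripper_width: 0.0333
gripper_force: 58.9
```

Emit:
send_rows([
  [[0,0,-0.3],[0,0,0]],
  [[0,0,-0.6],[0,0,0]],
  [[0,0,-0.7],[0,0,0]],
  [[0,0,-0.7],[0,0,0]],
  [[0,0,-0.7],[0,0,0]],
  [[0,0,0],[0,0,0]],
])

```text
time_s: 5.2
tcp_pos: [0.4225, 0.1206, 0.4096]
eef_rot: [-0.052, 0.999, 0.001, 0.004]
ft_force: [0.1, 0.2, -2.4]
gripper_width: 0.033
gripper_force: 60.7
```

```bash
python3 - <<'E'
from h import *
goto([.6154,-.0912,.25],96)
print(arm.get_state()['ft_force'])
arm.read_camera('scene')
print(marks('scene','glass_bottle'))
E
```

```text
t5.2 gp [0.4238 0.121  0.2546] turn [ 0.002  0.011 -0.   ] shift after turn [-3.368 -4.621  0.092] w 0.033
[ 0.10434634  0.21595565 -2.44353703]
[(0.83, [0.7141, 0.1719, 0.0015]), (0.74, [0.5147, 0.0455, 0.0012]), (0.59, [0.6883, 0.0742, 0.0005]), (0.58, [0.4222, 0.122, 0.155])]
```

Emit:
send_rows([
  [[-0.2,-0.28,0],[0,0,0]],
  [[-0.4,-0.55,0],[0,0,0]],
  [[-0.45,-0.62,0],[0,0,0]],
  [[-0.45,-0.62,0],[0,0,0]],
  [[-0.45,-0.62,0],[0,0,0]],
  [[-0.45,-0.62,0],[0,0,0]],
  [[-0.45,-0.62,0],[0,0,0]],
  [[-0.33,-0.43,0],[0,0,0]],
  [[-0.19,-0.26,0],[0,0,0]],
  [[0,0,0],[0,0,0]],
  [[0,0,0],[0,0,0]],
  [[0,0,0],[0,0,0]],
])

```text
time_s: 6.5
tcp_pos: [0.6122, -0.0909, 0.4042]
eef_rot: [-0.053, 0.999, 0.0, -0.001]
ft_force: [-0.0, 0.8, -2.1]
gripper_width: 0.0332
gripper_force: 60.8
```

```bash
python3 - <<'E'
from h import *
im=arm.read_camera('wrist');cv2.imwrite('pics/w2.png',im[:,:,::-1])
for t in['glass_bottle','nest_medium','nest_large','nest_tube']:print(t,marks('wrist',t))
goto([.6154,-.0912,.147],96)
E
```

```text
glass_bottle [(0.9, [0.6853, 0.0683, 0.0017]), (0.7, [0.6083, -0.0905, 0.1465]), (0.67, [0.5166, 0.0442, 0.0015]), (0.65, [0.7099, 0.1756, 0.0035])]
nest_medium [(0.74, [0.4631, -0.1071, 0.0434]), (0.16, [0.6099, -0.0879, 0.1462])]
nest_large [(0.88, [0.6157, -0.09, 0.037])]
nest_tube [(0.69, [0.5423, -0.0996, 0.036])]
t6.8 gp [ 0.6128 -0.0913  0.2499] turn [-0.     0.     0.001] shift after turn [-0.052 -0.003  2.059] w 0.0329
```

View pics/w2.png

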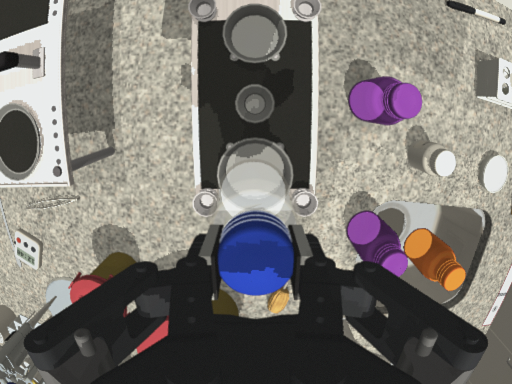

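The wrist view shows the held bottle over the large nest at (255,180). It sits a few mm short, so I'll add a small shift and lower it.

Emit:
send_rows([
  [[-0.09,0,0.2],[0,0,0]],
  [[0,0,0.5],[0,0,0]],
  [[0,0,0.5],[0,0,0]],
  [[0,0,0.4],[0,0,0]],
  [[0,0,0.2],[0,0,0]],
  [[0,0,0.15],[0,0,0]],
  [[0,0,0.07],[0,0,0]],
  [[0,0,0],[0,0,0]],
  [[0,0,0],[0,0,0]],
])

```text
time_s: 7.65
tcp_pos: [0.6179, -0.0915, 0.3045]
eef_rot: [-0.052, 0.999, -0.0, 0.001]
ft_force: [-0.6, -0.7, -1.8]
gripper_width: 0.0334
gripper_force: 60.7
```

```bash
python3 - <<'E'
from h import *
goto([.6154,-.0912,.145],96);print(arm.get_state()['ft_force'])
arm.read_camera('scene');print(marks('scene','glass_bottle'))
E
```

```text
t7.7 gp [ 0.6181 -0.0915  0.1495] turn [-0.     0.002 -0.   ] shift after turn [0.053 0.011 0.09 ] w 0.0334
[-0.57269003 -0.66595576 -1.80742894]
[(0.67, [0.514, 0.0496, -0.0023]), (0.66, [0.6167, -0.0895, 0.0518]), (0.66, [0.6865, 0.0721, -0.0]), (0.61, [0.7155, 0.1705, -0.0018])]
```

Still hanging, about 4 to 5 mm up. Lowering the rest, then releasing and rising.

Emit:
send_rows([
  [[0.03,0,0.04],[0,0,0]],
  [[0,0,0.03],[0,0,0]],
  [[0,0,0.02],[0,0,0]],
  [[0,0,0],[0,0,0]],
  [[0,0,0],[0,0,0]],
])

```text
time_s: 8.25
tcp_pos: [0.6163, -0.0917, 0.3003]
eef_rot: [-0.052, 0.999, -0.0, 0.001]
ft_force: [-2.3, -0.4, 6.6]
gripper_width: 0.0333
gripper_force: 61.3
```

Emit:
send_rows([
  [[0,0,0],[0,0,0]],
  [[0,0,0],[0,0,0]],
  [[0,0,0],[0,0,0]],
  [[0,0,0],[0,0,0]],
  [[0,0,0],[0,0,0]],
  [[0,0,-0.4],[0,0,0]],
  [[0,0,-0.8],[0,0,0]],
  [[0,0,-0.8],[0,0,0]],
  [[0,0,0],[0,0,0]],
  [[0,0,0],[0,0,0]],
], fingers=0)

```text
time_s: 9.25
tcp_pos: [0.6162, -0.0916, 0.4001]
eef_rot: [-0.052, 0.999, -0.0, 0.001]
ft_force: [-0.1, -0.1, -0.8]
gripper_width: 0.0855
gripper_force: 0.0
```

```bash
python3 - <<'E'
from h import *
goto([.5745,.133,.2],96)
for c in['scene','top']:
  arm.read_camera(c);print(marks(c,'glass_bottle'),marks(c,'white_bottle'))
E
```

```text
t9.2 gp [ 0.6165 -0.0916  0.2451] turn [-0.001  0.003 -0.   ] shift after turn [0.366 4.556 0.903] w 0.0855
[(0.74, [0.6899, 0.0704, -0.0001]), (0.73, [0.4553, 0.2726, 0.0007]), (0.68, [0.5128, 0.0451, 0.0009]), (0.64, [0.6149, -0.0913, 0.0472])] [(0.65, [0.5728, 0.1329, -0.0015])]
[(0.95, [0.7076, 0.1719, -0.0029]), (0.82, [0.6884, 0.0727, 0.0039]), (0.59, [0.5178, 0.0398, -0.0023])] [(0.75, [0.5742, 0.1319, -0.0031])]
```

Emit:
send_rows([
  [[0.04,0.4,0],[0,0,0]],
  [[0.06,0.75,0],[0,0,0]],
  [[0.06,0.75,0],[0,0,0]],
  [[0.06,0.75,0],[0,0,0]],
  [[0.06,0.75,0],[0,0,0]],
  [[0.06,0.7,0],[0,0,0]],
  [[0.03,0.45,0],[0,0,0]],
  [[0,0,0.4],[0,0,0]],
  [[0,0,0.8],[0,0,0]],
  [[0,0,0.4],[0,0,0]],
  [[0,0,0],[0,0,0]],
  [[0,0,0],[0,0,0]],
])

```text
time_s: 10.75
tcp_pos: [0.5741, 0.1328, 0.3191]
eef_rot: [-0.052, 0.999, -0.0, -0.0]
ft_force: [0.8, -0.6, -0.4]
gripper_width: 0.0854
gripper_force: 0.0
```

```bash
python3 - <<'E'
from h import *
im=arm.read_camera('wrist');print(marks('wrist','white_bottle'))
goto([.5742,.1327,.045],96)
E
```

```text
[(0.59, [0.5766, 0.1341, 0.0008])]
t10.8 gp [0.5749 0.1329 0.1655] turn [ 0.     0.002 -0.   ] shift after turn [ 1.300e-02 -2.000e-03  2.409e+00] w 0.0851
```

Emit:
send_rows([
  [[0,0,0.5],[0,0,0]],
  [[0,0,0.7],[0,0,0]],
  [[0,0,0.7],[0,0,0]],
  [[0,0,0.4],[0,0,0]],
  [[0,0,0.1],[0,0,0]],
  [[0,0,0],[0,0,0]],
  [[0,0,0],[0,0,0]],
])

```text
time_s: 11.55
tcp_pos: [0.5748, 0.1329, 0.2009]
eef_rot: [-0.052, 0.999, 0.0, 0.001]
ft_force: [-0.1, 0.3, 0.5]
gripper_width: 0.0854
gripper_force: 0.0
```

Emit:
send_rows([
  [[0,0,0],[0,0,0]],
  [[0,0,0],[0,0,0]],
  [[0,0,0],[0,0,0]],
  [[0,0,0],[0,0,0]],
  [[0,0,0],[0,0,0]],
  [[0,0,0],[0,0,0]],
  [[0,0,0],[0,0,0]],
], fingers=1)

```text
time_s: 12.25
tcp_pos: [0.5742, 0.1328, 0.2003]
eef_rot: [-0.052, 0.999, 0.0, 0.001]
ft_force: [-1.9, -0.5, 9.1]
gripper_width: 0.0392
gripper_force: 60.1
```

Emit:
send_rows([
  [[0,0,-0.3],[0,0,0]],
  [[0,0,-0.7],[0,0,0]],
  [[0,0,-0.8],[0,0,0]],
  [[0,0,-0.8],[0,0,0]],
  [[0,0,-0.6],[0,0,0]],
  [[0,0,0],[0,0,0]],
  [[0,0,0],[0,0,0]],
])

```text
time_s: 12.95
tcp_pos: [0.5738, 0.1327, 0.3604]
eef_rot: [-0.052, 0.999, 0.0, 0.001]
ft_force: [-0.8, -0.7, -1.4]
gripper_width: 0.0392
gripper_force: 60.9
```

```bash
python3 - <<'E'
from h import *
goto([.4642,-.1064,.21],96)
arm.read_camera('scene');print(marks('scene','white_bottle'))
E
```

```text
t12.9 gp [0.5741 0.1328 0.2054] turn [ 0.     0.002 -0.   ] shift after turn [ 2.685 -4.528 -0.093] w 0.0392
[(0.55, [0.5766, 0.1315, 0.1616])]
```

Emit:
send_rows([
  [[0.17,-0.28,0],[0,0,0]],
  [[0.34,-0.57,0],[0,0,0]],
  [[0.4,-0.68,0],[0,0,0]],
  [[0.4,-0.68,0],[0,0,0]],
  [[0.4,-0.68,0],[0,0,0]],
  [[0.4,-0.68,0],[0,0,0]],
  [[0.3,-0.5,0],[0,0,0]],
  [[0.17,-0.3,0],[0,0,0]],
  [[0.1,-0.16,0],[0,0,0]],
  [[0,0,0],[0,0,0]],
  [[0,0,0],[0,0,0]],
])

```text
time_s: 14.15
tcp_pos: [0.4642, -0.1063, 0.3589]
eef_rot: [-0.052, 0.999, 0.0, -0.0]
ft_force: [0.5, 0.6, -0.5]
gripper_width: 0.0391
gripper_force: 60.9
```

```bash
python3 - <<'E'
from h import *
im=arm.read_camera('wrist');print(marks('wrist','white_bottle'),marks('wrist','nest_medium'))
goto([.4642,-.1064,.0893],96)
E
```

```text
[] [(0.68, [0.4647, -0.1081, 0.0398])]
t14.3 gp [ 0.4645 -0.1058  0.2041] turn [ 0.    -0.     0.001] shift after turn [ 0.008 -0.012  2.295] w 0.0396
```

Emit:
send_rows([
  [[0,-0.02,0.4],[0,0,0]],
  [[0,0,0.6],[0,0,0]],
  [[0,0,0.6],[0,0,0]],
  [[0,0,0.4],[0,0,0]],
  [[0,0,0.2],[0,0,0]],
  [[0,0,0.06],[0,0,0]],
  [[0,0,0.03],[0,0,0]],
  [[0,0,0],[0,0,0]],
  [[0,0,0],[0,0,0]],
])

```text
time_s: 15.2
tcp_pos: [0.4648, -0.1075, 0.2455]
eef_rot: [-0.052, 0.999, -0.0, 0.001]
ft_force: [0.1, -0.2, -1.9]
gripper_width: 0.039
gripper_force: 60.9
```

```bash
python3 - <<'E'
from h import *
goto([.4642,-.1064,.0893],96);print(arm.get_state()['ft_force'])
arm.read_camera('scene');print(marks('scene','white_bottle'))
E
```

```text
t15.2 gp [ 0.465  -0.1076  0.0905] turn [-0.001  0.002 -0.   ] shift after turn [0.013 0.025 0.024] w 0.039
[ 0.06142854 -0.21353506 -1.88767175]
[]
```

Emit:
send_rows([
  [[0,0.01,0.02],[0,0,0]],
  [[0,0,0.02],[0,0,0]],
  [[0,0,0],[0,0,0]],
  [[0,0,0],[0,0,0]],
])

```text
time_s: 15.7
tcp_pos: [0.4647, -0.1071, 0.2442]
eef_rot: [-0.052, 0.999, -0.0, 0.001]
ft_force: [-5.1, 0.9, 20.4]
gripper_width: 0.0393
gripper_force: 63.3
```

Emit:
send_rows([
  [[0,0,0],[0,0,0]],
  [[0,0,0],[0,0,0]],
  [[0,0,0],[0,0,0]],
  [[0,0,0],[0,0,0]],
  [[0,0,0],[0,0,0]],
  [[0,0,-0.4],[0,0,0]],
  [[0,0,-0.8],[0,0,0]],
  [[0,0,-0.8],[0,0,0]],
  [[0,0,-0.8],[0,0,0]],
  [[0,0,0],[0,0,0]],
  [[0,0,0],[0,0,0]],
], fingers=0)

```text
time_s: 16.8
tcp_pos: [0.4644, -0.107, 0.3833]
eef_rot: [-0.052, 0.999, -0.0, 0.001]
ft_force: [-0.1, 0.2, 0.4]
gripper_width: 0.0855
gripper_force: 0.0
```

```bash
python3 - <<'E'
from h import *
goto([.454,.2695,.23],96)
for c in['scene','top']:
  arm.read_camera(c);print(marks(c,'white_bottle'),marks(c,'tube'))
E
```

```text
t16.8 gp [ 0.4647 -0.107   0.2283] turn [-0.001  0.002 -0.   ] shift after turn [-0.574  7.512 -0.034] w 0.0855
[(0.22, [0.4648, -0.1062, 0.0384])] [(0.59, [0.453, 0.2704, 0.0002])]
[] [(0.38, [0.4547, 0.2664, 0.0013])]
```

Emit:
send_rows([
  [[-0.04,0.4,0],[0,0,0]],
  [[-0.06,0.8,0],[0,0,0]],
  [[-0.06,0.8,0],[0,0,0]],
  [[-0.06,0.8,0],[0,0,0]],
  [[-0.06,0.8,0],[0,0,0]],
  [[-0.06,0.8,0],[0,0,0]],
  [[-0.06,0.8,0],[0,0,0]],
  [[-0.06,0.8,0],[0,0,0]],
  [[-0.06,0.8,0],[0,0,0]],
  [[-0.04,0.5,0],[0,0,0]],
  [[0,0,0.4],[0,0,0]],
  [[0,0,0.4],[0,0,0]],
  [[0,0,0],[0,0,0]],
  [[0,0,0],[0,0,0]],
])

```text
time_s: 18.5
tcp_pos: [0.4541, 0.2589, 0.3423]
eef_rot: [-0.052, 0.999, -0.0, -0.001]
ft_force: [-0.0, -0.4, 0.1]
gripper_width: 0.0857
gripper_force: 0.0
```

```bash
python3 - <<'E'
from h import *
im=arm.read_camera('wrist');cv2.imwrite('pics/w3.png',im[:,:,::-1]);print(marks('wrist','tube'),marks('wrist','dish'))
s=arm.get_state();M=R.from_quat(s['eef_rot']).as_matrix();m=arm.camera_model('wrist')
# blue cap blob centroid -> ray -> plane z=.105 (cap top)
hsv=cv2.cvtColor(im,cv2.COLOR_RGB2HSV);mk=cv2.inRange(hsv,(90,90,80),(108,255,255))
n,l,st,ce=cv2.connectedComponentsWithStats(mk)
for i in range(1,n):
  if st[i,4]>150:
    u=ce[i]-[m['cx'],m['cy']];r=np.hypot(*u);th=r/m['fx']
    d=np.array([u[0]/r*np.sin(th),-u[1]/r*np.sin(th),-np.cos(th)])
    W=np.eye(4);W[:3,:3]=M;W[:3,3]=s['tcp_pos'];C=W@m['mount'];d=C[:3,:3]@d;o=C[:3,3]
    print(st[i],ce[i],[np.round(o+d*(z-o[2])/d[2],4).tolist() for z in(.105,.098)])
goto([.4537,.268,.095],96)
E
```

```text
[(0.62, [0.4517, 0.2687, -0.0024])] [(0.68, [0.5819, 0.2916, -0.0016]), (0.27, [0.4518, 0.2675, 0.003])]
[258 189  26  24 502] [270.44820717 200.5498008 ] [[0.4529, 0.2703, 0.105], [0.4552, 0.2709, 0.098]]
t18.6 gp [0.4547 0.259  0.1886] turn [ 0.001  0.002 -0.001] shift after turn [1.000e-03 1.800e-01 1.871e+00] w 0.0856
```

View pics/w3.png

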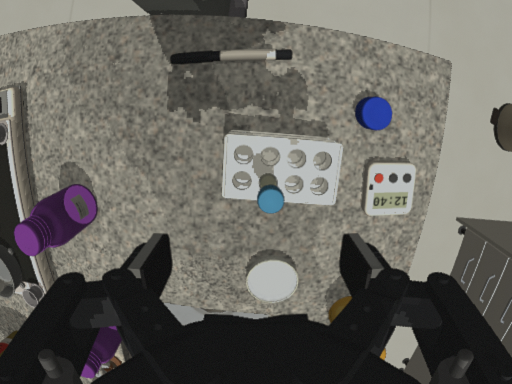

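The wrist view shows the tube's blue cap at (270,200) in the rack, measured at (0.454, 0.2695). Centring on it and descending to the cap.

Emit:
send_rows([
  [[0,0.21,0],[0,0,0]],
  [[0,0,0.5],[0,0,0]],
  [[0,0,0.7],[0,0,0]],
  [[0,0,0.5],[0,0,0]],
  [[0,0,0.16],[0,0,0]],
  [[0,0,0],[0,0,0]],
  [[0,0,0],[0,0,0]],
])

```text
time_s: 19.35
tcp_pos: [0.4535, 0.2699, 0.2508]
eef_rot: [-0.052, 0.999, 0.0, 0.001]
ft_force: [0.5, 0.1, -0.1]
gripper_width: 0.0852
gripper_force: 0.0
```

```bash
python3 - <<'E'
from h import *
im=arm.read_camera('wrist');cv2.imwrite('pics/w4.png',im[150:384,100:412,::-1])
goto([.4537,.2695,.095],96)
E
```

```text
t19.4 gp [0.4539 0.2701 0.0961] turn [ 0.001  0.003 -0.   ] shift after turn [ 0.006 -0.011  0.021] w 0.0853
```

View pics/w4.png

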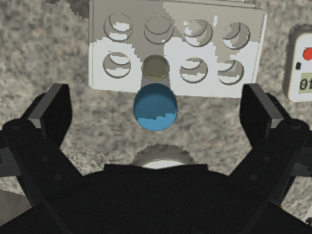

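The crop shows the cap at (155,107), midway between the pads. Closing and pulling up.

Emit:
send_rows([
  [[0,0,0],[0,0,0]],
  [[0,0,0],[0,0,0]],
  [[0,0,0],[0,0,0]],
  [[0,0,0],[0,0,0]],
  [[0,0,0],[0,0,0]],
  [[0,0,0],[0,0,0]],
  [[0,0,0],[0,0,0]],
  [[0,0,0],[0,0,0]],
  [[0,0,0],[0,0,0]],
], fingers=1)

```text
time_s: 20.3
tcp_pos: [0.4532, 0.2695, 0.25]
eef_rot: [-0.052, 0.999, 0.0, 0.0]
ft_force: [0.2, -0.1, 6.1]
gripper_width: 0.0178
gripper_force: 58.5
```

Emit:
send_rows([
  [[0,0,-0.3],[0,0,0]],
  [[0,0,-0.5],[0,0,0]],
  [[0,0,-0.6],[0,0,0]],
  [[0,0,-0.7],[0,0,0]],
  [[0,0,-0.7],[0,0,0]],
  [[0,0,-0.4],[0,0,0]],
  [[0,0,0],[0,0,0]],
  [[0,0,0],[0,0,0]],
])

```text
time_s: 21.1
tcp_pos: [0.4528, 0.2693, 0.4093]
eef_rot: [-0.052, 0.999, 0.0, -0.0]
ft_force: [-0.2, 0.5, -0.0]
gripper_width: 0.0175
gripper_force: 58.6
```

```bash
python3 - <<'E'
from h import *
goto([.5398,-.0988,.24],96)
for c in['scene','top','wrist']:
  im=arm.read_camera(c);print(marks(c,'tube'))
  cv2.imwrite('pics/s5.png',cv2.resize(im[80:280,60:260,::-1],None,fx=2,fy=2)) if c=='scene' else 0
E
```

```text
t21.1 gp [0.4528 0.2693 0.2543] turn [ 0. -0. -0.] shift after turn [-0.962 -7.504  0.286] w 0.0175
[(0.65, [0.4538, 0.2704, 0.1642])]
[]
[(0.73, [0.4503, 0.2691, 0.1579])]
```

View pics/s5.png

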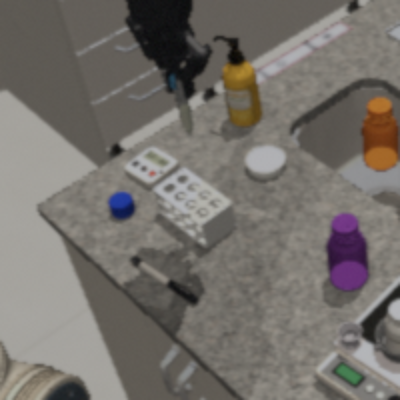

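The crop shows the tube hanging straight at (183,100), clear of the rack. Carrying it to the tube nest.

Emit:
send_rows([
  [[-0.05,-0.35,0],[0,0,0]],
  [[-0.09,-0.7,0],[0,0,0]],
  [[-0.1,-0.8,0],[0,0,0]],
  [[-0.1,-0.8,0],[0,0,0]],
  [[-0.1,-0.8,0],[0,0,0]],
  [[-0.1,-0.8,0],[0,0,0]],
  [[-0.1,-0.8,0],[0,0,0]],
  [[-0.1,-0.8,0],[0,0,0]],
  [[-0.1,-0.7,0],[0,0,0]],
  [[-0.07,-0.55,0],[0,0,0]],
  [[-0.05,-0.4,0],[0,0,0]],
  [[0,0,0],[0,0,0]],
  [[0,0,0],[0,0,0]],
  [[0,0,0],[0,0,0]],
])

```text
time_s: 22.8
tcp_pos: [0.5396, -0.0978, 0.4094]
eef_rot: [-0.052, 0.999, 0.0, -0.0]
ft_force: [0.4, 0.4, -0.2]
gripper_width: 0.0178
gripper_force: 58.6
```

```bash
python3 - <<'E'
from h import *
for c in['scene','wrist','top']:
  im=arm.read_camera(c);print(c,marks(c,'tube'),marks(c,'nest_tube'))
  cv2.imwrite('pics/w6.png',im[:,:,::-1]) if c=='wrist' else 0
goto([.5398,-.0988,.136],96)
E
```

```text
scene [(0.64, [0.5385, -0.0998, 0.1609]), (0.54, [0.6169, -0.0903, 0.0466])] [(0.75, [0.5386, -0.0982, 0.0405])]
wrist [(0.95, [0.5409, -0.0967, 0.1593])] [(0.96, [0.5422, -0.1004, 0.0338])]
top [(0.66, [0.5412, -0.0968, 0.0401])] [(0.51, [0.5377, -0.0939, 0.039]), (0.33, [0.4679, -0.108, 0.0435])]
t23.2 gp [ 0.5399 -0.0983  0.2547] turn [-0.  0.  0.] shift after turn [ 2.000e-03 -1.000e-02  2.375e+00] w 0.0177
```

View pics/w6.png

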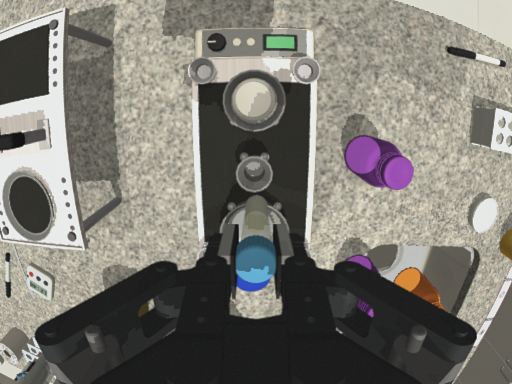

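The wrist view shows the tube on the nest's centreline, with the nest at (255,172) and the white bottle seated at (254,98). Lowering.

Emit:
send_rows([
  [[0,-0.01,0.4],[0,0,0]],
  [[0,0,0.6],[0,0,0]],
  [[0,0,0.5],[0,0,0]],
  [[0,0,0.3],[0,0,0]],
  [[0,0,0.2],[0,0,0]],
  [[0,0,0.15],[0,0,0]],
  [[0,0,0.1],[0,0,0]],
  [[0,0,0.06],[0,0,0]],
  [[0,0,0],[0,0,0]],
  [[0,0,0],[0,0,0]],
])

```text
time_s: 24.25
tcp_pos: [0.5401, -0.0991, 0.2947]
eef_rot: [-0.052, 0.999, -0.0, 0.0]
ft_force: [0.6, 1.4, 0.3]
gripper_width: 0.0177
gripper_force: 58.7
```

```bash
python3 - <<'E'
from h import *
goto([.5398,-.0988,.136],96);print(arm.get_state()['ft_force'])
arm.read_camera('scene');print(marks('scene','tube'))
E
```

```text
t24.2 gp [ 0.5402 -0.0991  0.1397] turn [-0.     0.001 -0.   ] shift after turn [0.008 0.007 0.073] w 0.0177
[0.64558126 1.38569311 0.28139705]
[(0.66, [0.5399, -0.1003, 0.0453])]
```

Emit:
send_rows([
  [[0,0,0.03],[0,0,0]],
  [[0,0,0.03],[0,0,0]],
  [[0,0,0],[0,0,0]],
  [[0,0,0],[0,0,0]],
])

```text
time_s: 24.75
tcp_pos: [0.5399, -0.099, 0.2911]
eef_rot: [-0.052, 0.999, 0.0, -0.0]
ft_force: [-0.3, 0.6, -0.8]
gripper_width: 0.0179
gripper_force: 58.7
```

Emit:
send_rows([
  [[0,0,0],[0,0,0]],
  [[0,0,0],[0,0,0]],
  [[0,0,0],[0,0,0]],
  [[0,0,0],[0,0,0]],
  [[0,0,0],[0,0,0]],
  [[0,0,0],[0,0,0]],
  [[0,0,-0.3],[0,0,0]],
  [[0,0,-0.6],[0,0,0]],
  [[0,0,-0.8],[0,0,0]],
  [[0,0,-0.8],[0,0,0]],
  [[0,0,-0.5],[0,0,0]],
  [[0,0,0],[0,0,0]],
  [[0,0,0],[0,0,0]],
], fingers=0)

```text
time_s: 26.05
tcp_pos: [0.5398, -0.099, 0.4413]
eef_rot: [-0.052, 0.999, -0.0, 0.0]
ft_force: [0.4, 0.2, -0.2]
gripper_width: 0.0855
gripper_force: 0.0
```

```bash
python3 - <<'E'
from h import *
for c in['scene','top','wrist']:
  im=arm.read_camera(c)
  for t in['glass_bottle','white_bottle','tube','nest_tube','upper_tier','dish_ring','shaker','dish']:print(c,t,marks(c,t))
  if c=='scene':cv2.imwrite('pics/s7.png',cv2.resize(im[160:370,200:430,::-1],None,fx=2.5,fy=2.5,interpolation=2))
goto([.5125,-.3555,.25],7)
E
```

```text
scene glass_bottle [(0.96, [0.5143, 0.0485, -0.0009]), (0.81, [0.6151, -0.0915, 0.0481]), (0.81, [0.7144, 0.1756, 0.0003]), (0.62, [0.6866, 0.0707, 0.0012])]
scene white_bottle [(0.94, [0.4658, -0.1079, 0.045])]
scene tube [(0.5, [0.5415, -0.0969, 0.0431])]
scene nest_tube [(0.74, [0.54, -0.0997, 0.0397])]
scene upper_tier [(0.96, [0.5172, -0.3519, 0.0024])]
scene dish_ring [(0.57, [0.5871, -0.3471, 0.1289])]
scene shaker [(0.58, [0.5414, -0.1005, -0.0025])]
scene dish [(0.87, [0.5808, 0.2924, 0.002])]
top glass_bottle [(0.96, [0.6901, 0.0769, -0.0004]), (0.84, [0.516, 0.0411, -0.0011])]
top white_bottle [(0.51, [0.4654, -0.1097, 0.0426])]
top tube []
top nest_tube [(0.47, [0.5361, -0.098, 0.0369])]
top upper_tier [(0.79, [0.5134, -0.357, 0.0003])]
top dish_ring [(0.76, [0.589, -0.347, 0.1266])]
top shaker [(0.96, [0.5399, -0.0987, -0.0025])]
top dish [(0.83, [0.5795, 0.2928, -0.0015])]
wrist glass_bottle [(0.97, [0.513, 0.0425, 0.0017]), (0.87, [0.6155, -0.0916, 0.0405]), (0.6, [0.4632, -0.1091, 0.0472]), (0.59, [0.7123, 0.1753, -0.0007])]
wrist white_bottle [(0.74, [0.4658, -0.11, 0.0487])]
wrist tube [(0.96, [0.5414, -0.1007, 0.039]), (0.22, [0.544, -0.0977, 0.0373])]
wrist nest_tube [(0.59, [0.5446, -0.1001, 0.0379])]
wrist upper_tier [(0.67, [0.5101, -0.3565, 0.0002])]
wrist dish_ring [(0.56, [0.5867, -0.3477, 0.1337])]
wrist shaker [(0.92, [0.5433, -0.1007, 0.0001])]
wrist dish [(0.93, [0.5838, 0.292, -0.0013])]
t27.4 gp [ 0.5399 -0.099   0.2862] turn [0.    0.    1.977] shift after turn [-5.024 -1.169  0.724] w 0.0855
```

View pics/s7.png

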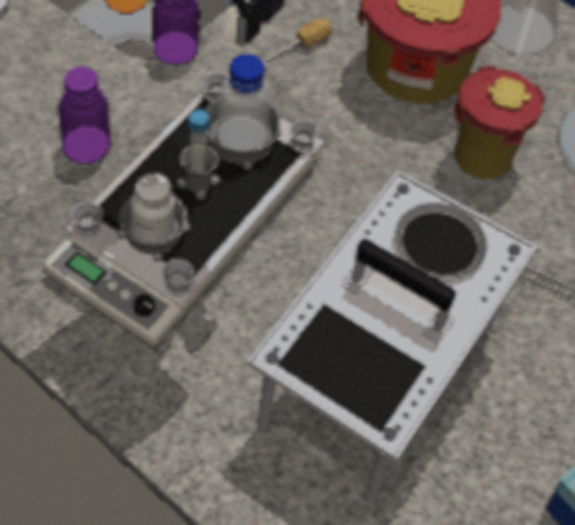

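All three vessels stand in their nests: the glass bottle at (243,125), the tube at (199,150) and the white bottle at (155,210) in the crop. The tier's bar is at (405,270). Next I'll refine the tier and socket poses from pictures already taken.

```bash
cat >> h.py <<'E'
def unproj(c,px,z,W=None):
    m=arm.camera_model(c);u=np.atleast_2d(px).astype(float)-[m['cx'],m['cy']]
    if c=='wrist':
        r=np.hypot(u[:,0],u[:,1]);th=r/m['fx'];k=np.sin(th)/r
        d=np.c_[u[:,0]*k,-u[:,1]*k,-np.cos(th)];C=W@m['mount']
    else:
        d=np.c_[u[:,0]/m['fx'],-u[:,1]/m['fy'],-np.ones(len(u))];C=np.array(m['pose'])
    d=d@C[:3,:3].T;o=C[:3,3]
    return o[:2]+d[:,:2]*((z-o[2])/d[:,2])[:,None]
def rect(p):
    (c,s,a)=cv2.minAreaRect(p.astype(np.float32)*1000);return np.round(c,1),np.round(s,1),round(a,2)
E
python3 - <<'E'
from h import *
W=np.eye(4)
a=np.deg2rad(96.0);y=np.array([np.cos(a),np.sin(a),0]);z=np.array([0,0,-1.])
W[:3,:3]=np.stack([np.cross(y,z),y,z],1);W[:3,3]=[.6125,-.0911,.4045]
def circ(f,pts,win,r):
    g=cv2.cvtColor(cv2.imread(f),cv2.COLOR_BGR2GRAY);out=[]
    for (u,v) in pts:
        x0,y0=max(u-win,0),max(v-win,0);cr=cv2.resize(g[y0:v+win,x0:u+win],None,fx=4,fy=4,interpolation=2)
        h=cv2.HoughCircles(cr,cv2.HOUGH_GRADIENT,1,400,param1=80,param2=8,minRadius=int(r[0]*4),maxRadius=int(r[1]*4))
        c=h[0,0]/4;out.append([c[0]+x0,c[1]+y0]);print(np.round(c,1),np.round(out[-1],1))
    return np.array(out)
def fit(P):
    c=P.mean(0);d=(P[0]+P[1]-P[2]-P[3]);e=(P[0]+P[2]-P[1]-P[3])
    print(np.round(P,4).tolist(),'c',np.round(c,4),'yaw',np.degrees(np.arctan2(d[1],d[0])).round(2),np.degrees(np.arctan2(e[1],e[0])).round(2),'size',np.linalg.norm(d)/2,np.linalg.norm(e)/2)
p=circ('pics/w2.png',[(207,203),(305,203),(204,10),(305,10)],20,(9,15));fit(unproj('wrist',p,.06,W))
p=circ('pics/top0.png',[(261,174),(299,173),(265,257),(306,254)],10,(4,7));fit(unproj('top',p,.06))
for c,f in(('top',None),('scene',None)):
    im=arm.read_camera(c);mk=arm.regions_of(c,'upper_tier')[0]['mask'].astype(np.uint8)
    g=cv2.cvtColor(im,cv2.COLOR_RGB2GRAY);b=((g>150)&(cv2.dilate(mk,np.ones((5,5)))>0)).astype(np.uint8)
    n,l,st,ce=cv2.connectedComponentsWithStats(b);i=1+np.argmax(st[1:,4])
    q=np.argwhere(l==i)[:,::-1];print(c,st[i],rect(unproj(c,q,.129)))
E
```

```text
[18.9 20.4 11.8] [205.9 203.4]
[19.4 19.6 12.4] [304.4 202.6]
[17.1  3.6 13.4] [201.1   3.6]
[23.4  3.4 13.4] [308.4   3.4]
[[0.656, -0.1423], [0.6435, -0.0324], [0.4362, -0.1673], [0.4241, -0.0542]] c [ 0.5399 -0.099 ] yaw 6.1 -83.72 size 0.22085034962225125 0.11215313997821703
[ 8.4 11.1  4.8] [259.4 175.1]
[11.4  9.9  5.6] [300.4 172.9]
[10.6  9.1  4.8] [265.6 256.1]
[11.9  8.1  5.4] [307.9 252.1]
[[0.6425, -0.0336], [0.6522, -0.1457], [0.4241, -0.0562], [0.4379, -0.1689]] c [ 0.5392 -0.1011] yaw 6.04 95.96 size 0.21753613868944402 0.11303924917219207
top [ 365  176   53  105 1653] (array([ 507.9, -361.4]), array([259.8, 133.1]), 3.1)
scene [ 299  229  116  113 2667] (array([ 513.4, -353.6]), array([251. , 143.9]), 6.46)
```

Shaker: centre (0.5397, -0.0993), yaw 6.1°, agreed by both views. Tier: (0.513, -0.3545), yaw 6.5°. Turning and moving over the bar.

Emit:
send_rows([
  [[0,0,0],[0,0,0.166]],
  [[0,0,0],[0,0,0.166]],
  [[0,0,0],[0,0,0.166]],
  [[0,0,0],[0,0,0.166]],
  [[0,0,0],[0,0,0.166]],
  [[0,0,0],[0,0,0.166]],
  [[0,0,0],[0,0,0.166]],
  [[0,0,0],[0,0,0.166]],
  [[0,0,0],[0,0,0.166]],
  [[0,0,0],[0,0,0.166]],
  [[0,0,0],[0,0,0.166]],
  [[0,0,0],[0,0,0.162]],
  [[0,0,0],[0,0,0]],
])

```text
time_s: 28.9
tcp_pos: [0.5399, -0.099, 0.4412]
eef_rot: [0.666, 0.746, -0.0, 0.0]
ft_force: [-0.8, 0.5, 0.1]
gripper_width: 0.0851
gripper_force: 0.0
```

Emit:
send_rows([
  [[-0.4,-0.09,0],[0,0,0]],
  [[-0.75,-0.16,0],[0,0,0]],
  [[-0.75,-0.16,0],[0,0,0]],
  [[-0.75,-0.16,0],[0,0,0]],
  [[-0.75,-0.16,0],[0,0,0]],
  [[-0.75,-0.16,0],[0,0,0]],
  [[-0.55,-0.14,0],[0,0,0]],
  [[-0.32,-0.08,0],[0,0,0]],
  [[0,0,0],[0,0,0]],
  [[0,0,0],[0,0,0]],
])

```text
time_s: 29.9
tcp_pos: [0.5133, -0.3542, 0.441]
eef_rot: [0.665, 0.747, 0.0, -0.0]
ft_force: [-1.0, -0.4, -0.0]
gripper_width: 0.0853
gripper_force: 0.0
```

```bash
python3 - <<'E'
from h import *
im=arm.read_camera('wrist');cv2.imwrite('pics/w8.png',im[:,:,::-1])
for t in['upper_tier','dish_ring']:print(marks('wrist',t))
goto([.5132,-.3545,.174],6.5);print(arm.get_state()['q'])
E
```

```text
[(0.65, [0.5107, -0.3551, -0.0024])]
[(0.87, [0.5853, -0.3489, 0.1319])]
t30.1 gp [ 0.5136 -0.3535  0.2862] turn [ 0.    -0.     0.003] shift after turn [-0.019 -0.01   2.245] w 0.0854
[-6.05358082e-01  3.19512872e-01  1.59759312e+00  2.86451548e-04
  1.22470343e+00 -7.21167855e-01]
```

View pics/w8.png

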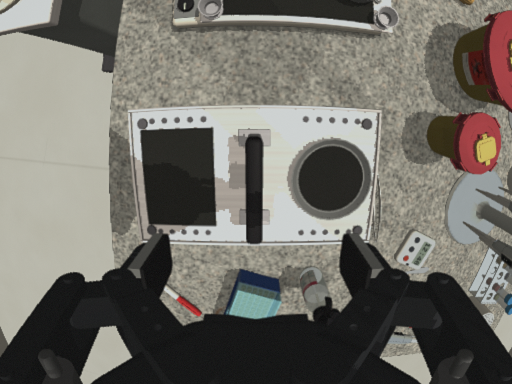

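The wrist view shows the bar at (255,190), vertical between the pads, with bolts at (142,124), (367,124), (152,230) and (357,230). I'll get the tier's centre from the bolts.

```bash
python3 - <<'E'
from h import *
s=arm.get_state();W=np.eye(4);W[:3,:3]=R.from_quat(s['eef_rot']).as_matrix();W[:3,3]=s['tcp_pos']
P=unproj('wrist',[(142,124),(367,124),(152,230),(357,230)],.130,W);c=P.mean(0)
d=P[1]+P[3]-P[0]-P[2]
print(np.round(P,4).tolist(),c,np.degrees(np.arctan2(d[1],d[0])),np.linalg.norm(d)/2)
goto([*c,.174],6.4)
E
```

```text
[[0.3965, -0.3117], [0.6159, -0.2862], [0.4099, -0.4231], [0.6283, -0.3977]] [ 0.51264567 -0.35466883] 6.624828055675808 0.22040376387633911
t30.1 gp [ 0.5136 -0.3535  0.2862] turn [ 0.    -0.     0.005] shift after turn [-0.021 -0.021  2.245] w 0.0854
```

Emit:
send_rows([
  [[-0.02,-0.02,0.4],[0,0,0]],
  [[0,0,0.7],[0,0,0]],
  [[0,0,0.7],[0,0,0]],
  [[0,0,0.35],[0,0,0]],
  [[0,0,0.1],[0,0,0]],
  [[0,0,0],[0,0,0]],
  [[0,0,0],[0,0,0]],
])

```text
time_s: 30.75
tcp_pos: [0.513, -0.3557, 0.33]
eef_rot: [0.665, 0.746, 0.0, 0.001]
ft_force: [-1.0, -0.3, 0.6]
gripper_width: 0.0857
gripper_force: 0.0
```

Emit:
send_rows([
  [[0,0,0],[0,0,0]],
  [[0,0,0],[0,0,0]],
  [[0,0,0],[0,0,0]],
  [[0,0,0],[0,0,0]],
  [[0,0,0],[0,0,0]],
  [[0,0,0],[0,0,0]],
  [[0,0,0],[0,0,0]],
  [[0,0,0],[0,0,0]],
  [[0,0,0],[0,0,0]],
  [[0,0,0],[0,0,0]],
], fingers=1)

```text
time_s: 31.75
tcp_pos: [0.5125, -0.3559, 0.3289]
eef_rot: [0.666, 0.746, -0.0, 0.0]
ft_force: [-1.7, -0.1, 4.9]
gripper_width: 0.0129
gripper_force: 59.8
```

Emit:
send_rows([
  [[0,0,-0.2],[0,0,0]],
  [[0,0,-0.4],[0,0,0]],
  [[0,0,-0.6],[0,0,0]],
  [[0,0,-0.7],[0,0,0]],
  [[0,0,-0.7],[0,0,0]],
  [[0,0,-0.6],[0,0,0]],
  [[0,0,-0.4],[0,0,0]],
  [[0,0,-0.2],[0,0,0]],
  [[0,0,0],[0,0,0]],
  [[0,0,0],[0,0,0]],
])

```text
time_s: 32.75
tcp_pos: [0.5122, -0.3556, 0.5173]
eef_rot: [0.666, 0.746, -0.0, -0.001]
ft_force: [-0.2, 0.4, -4.9]
gripper_width: 0.0129
gripper_force: 58.9
```

```bash
python3 - <<'E'
from h import *
im=arm.read_camera('wrist')
for c in['scene','wrist']:
  im=arm.read_camera(c);print(c,marks(c,'upper_tier'),marks(c,'dish_ring'))
  if c=='scene':cv2.imwrite('pics/s9.png',cv2.resize(im[100:384,180:480,::-1],None,fx=1.8,fy=1.8))
cv2.imwrite('pics/w9.png',im[:,:,::-1])
goto([.5397,-.0993,.35],6.1);print(arm.get_state()['ft_force'])
E
```

```text
scene [(0.95, [0.5132, -0.3492, 0.1864])] [(0.73, [0.5887, -0.3448, 0.3169]), (0.35, [0.5405, -0.1004, 0.0442])]
wrist [(0.96, [0.512, -0.357, 0.188])] [(0.71, [0.5872, -0.3476, 0.3205])]
t33.1 gp [ 0.5123 -0.3558  0.363 ] turn [-0.001 -0.001  0.009] shift after turn [5.042 1.09  0.261] w 0.0129
[-0.53773012  0.14208205 -3.89636026]
```

View pics/s9.png

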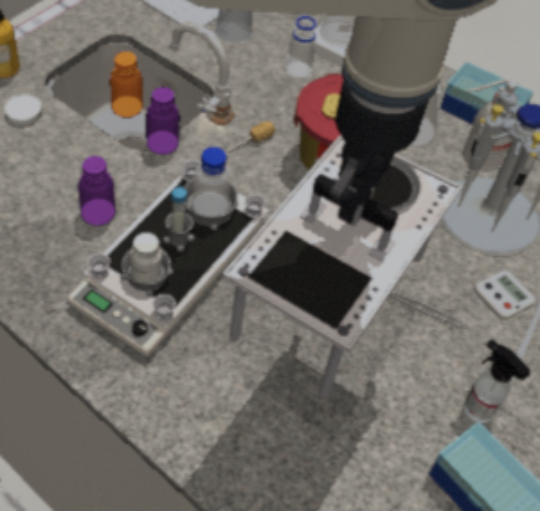

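The crop shows the tier lifted level with the posts clear. Carrying it over the shaker.

Emit:
send_rows([
  [[0,0,0],[0,0,0.009]],
  [[0.15,0.03,0],[0,0,0]],
  [[0.3,0.07,0],[0,0,0]],
  [[0.45,0.1,0],[0,0,0]],
  [[0.55,0.12,0],[0,0,0]],
  [[0.6,0.13,0],[0,0,0]],
  [[0.6,0.13,0],[0,0,0]],
  [[0.6,0.13,0],[0,0,0]],
  [[0.6,0.13,0],[0,0,0]],
  [[0.5,0.11,0],[0,0,0]],
  [[0.35,0.07,0],[0,0,0]],
  [[0.22,0.05,0],[0,0,0]],
  [[0.1,0.02,0],[0,0,0]],
  [[0,0,0],[0,0,0]],
  [[0,0,0],[0,0,0]],
  [[0,0,0],[0,0,0]],
])

```text
time_s: 34.7
tcp_pos: [0.5398, -0.1011, 0.5186]
eef_rot: [0.669, 0.744, -0.0, 0.0]
ft_force: [0.5, -0.8, -4.0]
gripper_width: 0.0129
gripper_force: 58.8
```

```bash
python3 - <<'E'
from h import *
im=arm.read_camera('scene');cv2.imwrite('pics/s10.png',cv2.resize(im[60:340,150:420,::-1],None,fx=2,fy=2))
for c in['scene','top','wrist']:
  if c!='scene':arm.read_camera(c)
  print(c,marks(c,'upper_tier'),marks(c,'dish_ring'))
goto([.5398,-.1003,.240],6.1)
E
```

```text
scene [(0.87, [0.5414, -0.0961, 0.1899]), (0.44, [0.5797, 0.2908, 0.003])] [(0.68, [0.6176, -0.0894, 0.3161])]
top [(0.59, [0.5397, -0.0992, 0.1924]), (0.41, [0.5804, 0.2957, -0.0027])] []
wrist [(0.76, [0.5383, -0.1018, 0.1887])] []
t35.1 gp [ 0.5398 -0.1006  0.3637] turn [-0. -0.  0.] shift after turn [5.000e-03 1.000e-03 2.473e+00] w 0.0129
```

Emit:
send_rows([
  [[0,0,0.2],[0,0,0]],
  [[0,0,0.4],[0,0,0]],
  [[0,0,0.5],[0,0,0]],
  [[0,0,0.5],[0,0,0]],
  [[0,0,0.4],[0,0,0]],
  [[0,0,0.25],[0,0,0]],
  [[0,0,0.15],[0,0,0]],
  [[0,0,0.07],[0,0,0]],
  [[0,0,0],[0,0,0]],
  [[0,0,0],[0,0,0]],
])

```text
time_s: 36.15
tcp_pos: [0.5402, -0.1005, 0.396]
eef_rot: [0.668, 0.744, 0.0, 0.001]
ft_force: [-0.2, -0.1, -5.2]
gripper_width: 0.0132
gripper_force: 58.8
```

```bash
python3 - <<'E'
from h import *
im=arm.read_camera('scene');cv2.imwrite('pics/s11.png',cv2.resize(im[160:340,190:360,::-1],None,fx=3.3,fy=3.3,interpolation=2))
print(marks('scene','upper_tier'),marks('scene','dish_ring'))
goto([.5398,-.1003,.217],6.1);print(arm.get_state()['ft_force'])
E
```

```text
[(0.98, [0.5423, -0.1003, 0.066])] [(0.73, [0.6181, -0.0908, 0.1963])]
t36.3 gp [ 0.5402 -0.1005  0.2409] turn [0.002 0.001 0.   ] shift after turn [ 0.006 -0.008  0.478] w 0.0128
[ 0.24244242  0.23434709 -4.1081296 ]
```

View pics/s11.png

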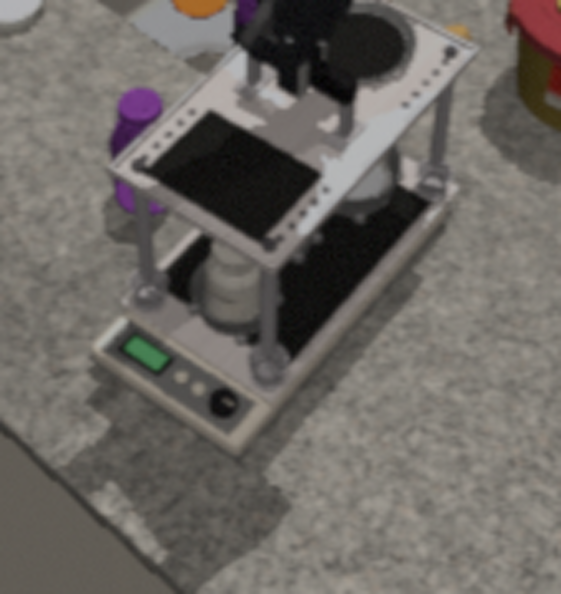

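The crop shows the posts right over their sockets at (148,297), (270,362) and (433,180). Lowering slowly.

Emit:
send_rows([
  [[0,0,0.08],[0,0,0]],
  [[0,0,0.08],[0,0,0]],
  [[0,0,0.08],[0,0,0]],
  [[0,0,0.06],[0,0,0]],
  [[0,0,0.06],[0,0,0]],
  [[0,0,0.05],[0,0,0]],
  [[0,0,0],[0,0,0]],
  [[0,0,0],[0,0,0]],
])

```text
time_s: 37.1
tcp_pos: [0.5399, -0.1005, 0.3747]
eef_rot: [0.668, 0.744, -0.0, -0.0]
ft_force: [0.8, 0.2, -4.7]
gripper_width: 0.0132
gripper_force: 58.7
```

```bash
python3 - <<'E'
from h import *
arm.read_camera('scene');print(marks('scene','upper_tier'))
goto([.5398,-.1003,.217],6.1);print(arm.get_state()['ft_force'])
E
```

```text
[(0.69, [0.5396, -0.0948, 0.0479])]
t37.2 gp [ 0.54   -0.1005  0.2198] turn [0.    0.    0.001] shift after turn [ 0.003 -0.003  0.057] w 0.0132
[-0.20183045  0.2528548  -4.77301028]
```

Emit:
send_rows([
  [[0,0,0.03],[0,0,0]],
  [[0,0,0.02],[0,0,0]],
  [[0,0,0.02],[0,0,0]],
  [[0,0,0],[0,0,0]],
  [[0,0,0],[0,0,0]],
])

```text
time_s: 37.7
tcp_pos: [0.5399, -0.1005, 0.3719]
eef_rot: [0.668, 0.744, 0.0, 0.0]
ft_force: [-3.0, -0.1, 5.8]
gripper_width: 0.013
gripper_force: 60.2
```

Contact felt at full depth. Releasing and rising.

Emit:
send_rows([
  [[0,0,0],[0,0,0]],
  [[0,0,0],[0,0,0]],
  [[0,0,0],[0,0,0]],
  [[0,0,0],[0,0,0]],
  [[0,0,0],[0,0,0]],
  [[0,0,0],[0,0,0]],
  [[0,0,-0.3],[0,0,0]],
  [[0,0,-0.6],[0,0,0]],
  [[0,0,-0.8],[0,0,0]],
  [[0,0,-0.3],[0,0,0]],
  [[0,0,0],[0,0,0]],
], fingers=0)

```text
time_s: 38.8
tcp_pos: [0.5404, -0.1006, 0.4739]
eef_rot: [0.668, 0.744, 0.001, 0.002]
ft_force: [0.0, -0.2, 0.2]
gripper_width: 0.0849
gripper_force: 0.0
```

```bash
python3 - <<'E'
from h import *
for c in['scene','top','wrist']:
  im=arm.read_camera(c)
  for t in['upper_tier','dish_ring','dish','glass_bottle','white_bottle','tube']:print(c,t,marks(c,t))
goto([.5815,.2925,.25],96.1)
E
```

```text
scene upper_tier [(0.98, [0.5419, -0.0963, 0.0462])]
scene dish_ring [(0.66, [0.6139, -0.0879, 0.1736])]
scene dish [(0.53, [0.5825, 0.2935, -0.0007])]
scene glass_bottle [(0.87, [0.5139, 0.0488, 0.0006]), (0.81, [0.715, 0.173, 0.0001]), (0.52, [0.6144, -0.0884, 0.0454]), (0.45, [0.6878, 0.0715, 0.0019])]
scene white_bottle [(0.76, [0.468, -0.1082, 0.0451])]
scene tube []
top upper_tier [(0.65, [0.5437, -0.1025, 0.0455])]
top dish_ring []
top dish [(0.8, [0.58, 0.2943, 0.0008])]
top glass_bottle [(0.83, [0.69, 0.0763, 0.0022]), (0.7, [0.708, 0.1748, -0.003]), (0.66, [0.5181, 0.0399, -0.0018])]
top white_bottle []
top tube []
wrist upper_tier [(0.66, [0.5401, -0.1, 0.0415])]
wrist dish_ring [(0.64, [0.6152, -0.0924, 0.174]), (0.34, [0.5421, -0.1005, 0.0416])]
wrist dish []
wrist glass_bottle [(0.86, [0.5156, 0.0438, 0.0013]), (0.84, [0.6891, 0.0689, -0.0004])]
wrist white_bottle []
wrist tube []
t39.9 gp [ 0.5398 -0.1005  0.3162] turn [ 0.  0. -2.] shift after turn [-1.664  7.726  1.325] w 0.0852
```

Emit:
send_rows([
  [[0,0,0],[0,0,-0.167]],
  [[0,0,0],[0,0,-0.167]],
  [[0,0,0],[0,0,-0.167]],
  [[0,0,0],[0,0,-0.167]],
  [[0,0,0],[0,0,-0.167]],
  [[0,0,0],[0,0,-0.167]],
  [[0,0,0],[0,0,-0.167]],
  [[0,0,0],[0,0,-0.167]],
  [[0,0,0],[0,0,-0.167]],
  [[0,0,0],[0,0,-0.167]],
  [[0,0,0],[0,0,-0.167]],
  [[0,0,0],[0,0,-0.163]],
  [[0,0,0],[0,0,0]],
])

```text
time_s: 41.15
tcp_pos: [0.5398, -0.1004, 0.4712]
eef_rot: [-0.054, 0.999, 0.0, 0.0]
ft_force: [0.2, -0.1, -0.5]
gripper_width: 0.0854
gripper_force: 0.0
```

Emit:
send_rows([
  [[-0.08,0.4,0],[0,0,0]],
  [[-0.16,0.76,0],[0,0,0]],
  [[-0.16,0.76,0],[0,0,0]],
  [[-0.16,0.76,0],[0,0,0]],
  [[-0.16,0.76,0],[0,0,0]],
  [[-0.16,0.76,0],[0,0,0]],
  [[-0.16,0.76,0],[0,0,0]],
  [[-0.16,0.76,0],[0,0,0]],
  [[-0.16,0.76,0],[0,0,0]],
  [[-0.16,0.7,0],[0,0,0]],
  [[-0.14,0.53,0],[0,0,0]],
  [[0,0,0.5],[0,0,0]],
  [[0,0,0.8],[0,0,0]],
  [[0,0,0.8],[0,0,0]],
  [[0,0,0.6],[0,0,0]],
  [[0,0,0],[0,0,0]],
  [[0,0,0],[0,0,0]],
])

```text
time_s: 42.85
tcp_pos: [0.5815, 0.2918, 0.3366]
eef_rot: [-0.052, 0.999, -0.0, -0.0]
ft_force: [-0.6, -0.4, 0.5]
gripper_width: 0.0856
gripper_force: 0.0
```

```bash
python3 - <<'E'
from h import *
s=arm.get_state();im=arm.read_camera('wrist');print(marks('wrist','dish'))
W=np.eye(4);W[:3,:3]=R.from_quat(s['eef_rot']).as_matrix();W[:3,3]=s['tcp_pos']
mk=arm.regions_of('wrist','dish')
for d in mk[:2]:
  m=d['mask'];q=np.argwhere(m)[:,::-1]
  if len(q): print(d['score'],len(q),q.mean(0),unproj('wrist',q,.013,W).mean(0),rect(unproj('wrist',q,.013,W)))
goto([.5817,.2928,.026],96.1)
E
```

```text
[(0.94, [0.5839, 0.2956, -0.0013])]
0.83 2920 [255.39417808 173.2380137 ] [0.57999776 0.29181951] (array([580.9, 292. ]), array([61.5, 61.8]), 4.59)
t43.0 gp [0.5825 0.2923 0.1835] turn [ 0.002  0.004 -0.001] shift after turn [0.015 0.012 3.151] w 0.0854
```

Emit:
send_rows([
  [[0,0,0.5],[0,0,0]],
  [[0,0,0.8],[0,0,0]],
  [[0,0,0.8],[0,0,0]],
  [[0,0,0.6],[0,0,0]],
  [[0,0,0.3],[0,0,0]],
  [[0,0,0.12],[0,0,0]],
  [[0,0,0],[0,0,0]],
  [[0,0,0],[0,0,0]],
])

```text
time_s: 43.8
tcp_pos: [0.5821, 0.2921, 0.182]
eef_rot: [-0.053, 0.999, 0.001, 0.001]
ft_force: [-0.3, -0.4, -0.1]
gripper_width: 0.0854
gripper_force: 0.0
```

Emit:
send_rows([
  [[0,0,0.04],[0,0,0]],
  [[0,0,0.03],[0,0,0]],
  [[0,0,0],[0,0,0]],
])

```text
time_s: 44.1
tcp_pos: [0.5813, 0.2918, 0.1771]
eef_rot: [-0.053, 0.999, 0.0, 0.0]
ft_force: [-0.1, 0.8, 0.5]
gripper_width: 0.0854
gripper_force: 0.0
```

Emit:
send_rows([
  [[0,0,0.03],[0,0,0]],
  [[0,0,0.03],[0,0,0]],
  [[0,0,0],[0,0,0]],
])

```text
time_s: 44.4
tcp_pos: [0.5812, 0.2916, 0.1734]
eef_rot: [-0.053, 0.999, -0.0, -0.0]
ft_force: [0.6, -0.4, -0.0]
gripper_width: 0.0856
gripper_force: 0.0
```

Emit:
send_rows([
  [[0,0,0.04],[0,0,0]],
  [[0,0,0.02],[0,0,0]],
  [[0,0,0],[0,0,0]],
])

```text
time_s: 44.7
tcp_pos: [0.5812, 0.2917, 0.1704]
eef_rot: [-0.053, 0.999, -0.0, -0.0]
ft_force: [-0.2, -0.6, 0.4]
gripper_width: 0.0854
gripper_force: 0.0
```

No table contact, so 173 mm is the closed length. Rising to put the tips at lid height and closing.

Emit:
send_rows([
  [[0,0,-0.09],[0,0,0]],
  [[0,0,0],[0,0,0]],
])

```text
time_s: 44.9
tcp_pos: [0.5815, 0.2919, 0.1759]
eef_rot: [-0.053, 0.999, 0.0, 0.0]
ft_force: [-0.3, -0.3, -0.1]
gripper_width: 0.0856
gripper_force: 0.0
```

Emit:
send_rows([
  [[0,0,0],[0,0,0]],
  [[0,0,0],[0,0,0]],
  [[0,0,0],[0,0,0]],
  [[0,0,0],[0,0,0]],
  [[0,0,0],[0,0,0]],
  [[0,0,0],[0,0,0]],
], fingers=1)

```text
time_s: 45.5
tcp_pos: [0.5814, 0.2918, 0.176]
eef_rot: [-0.053, 0.999, 0.0, 0.0]
ft_force: [-1.4, 0.0, 6.5]
gripper_width: 0.058
gripper_force: 62.9
```

```bash
python3 - <<'E'
from h import *
im=arm.read_camera('wrist');cv2.imwrite('pics/w12.png',cv2.resize(im[150:384,100:412,::-1],None,fx=2,fy=2))
print(marks('wrist','dish'));arm.read_camera('scene');print(marks('scene','dish'))
goto([.5815,.2925,.25],96.1)
E
```

```text
[(0.86, [0.5863, 0.2966, 0.0008])]
[(0.66, [0.5803, 0.2941, -0.0008]), (0.48, [0.5439, -0.0945, 0.041])]
t45.7 gp [0.5815 0.2918 0.0209] turn [0.    0.001 0.   ] shift after turn [-2.000e-03  1.400e-02 -4.581e+00] w 0.0581
```

Emit:
send_rows([
  [[0,0,-0.2],[0,0,0]],
  [[0,0,-0.4],[0,0,0]],
  [[0,0,-0.6],[0,0,0]],
  [[0,0,-0.7],[0,0,0]],
  [[0,0,-0.7],[0,0,0]],
  [[0,0,-0.7],[0,0,0]],
  [[0,0,-0.7],[0,0,0]],
  [[0,0,-0.6],[0,0,0]],
  [[0,0,-0.4],[0,0,0]],
  [[0,0,-0.3],[0,0,0]],
  [[0,0,0],[0,0,0]],
  [[0,0,0],[0,0,0]],
])

```text
time_s: 46.9
tcp_pos: [0.581, 0.2916, 0.4395]
eef_rot: [-0.053, 0.999, -0.0, -0.0]
ft_force: [-0.8, -0.8, -1.7]
gripper_width: 0.058
gripper_force: 64.3
```

```bash
python3 - <<'E'
from h import *
for c in['scene','wrist','top']:
  arm.read_camera(c);print(c,marks(c,'dish'),marks(c,'dish_ring'))
goto([.6154,-.0914,.285],96.1)
E
```

```text
scene [(0.75, [0.5806, 0.2929, 0.2631]), (0.27, [0.6128, -0.0887, 0.0418])] [(0.64, [0.6175, -0.0893, 0.1743])]
wrist [(0.69, [0.5819, 0.2927, 0.262])] []
top [(0.59, [0.582, 0.2958, 0.2625])] [(0.66, [0.6167, -0.0931, 0.1708])]
t47.4 gp [0.5812 0.2917 0.2848] turn [-0.    -0.001  0.001] shift after turn [ 1.330e-01 -7.691e+00 -4.000e-03] w 0.058
```

Emit:
send_rows([
  [[0,-0.3,0],[0,0,0]],
  [[0.01,-0.6,0],[0,0,0]],
  [[0.02,-0.75,0],[0,0,0]],
  [[0.02,-0.75,0],[0,0,0]],
  [[0.02,-0.75,0],[0,0,0]],
  [[0.02,-0.75,0],[0,0,0]],
  [[0.01,-0.75,0],[0,0,0]],
  [[0.01,-0.75,0],[0,0,0]],
  [[0.01,-0.75,0],[0,0,0]],
  [[0,-0.65,0],[0,0,0]],
  [[0,-0.5,0],[0,0,0]],
  [[0,-0.27,0],[0,0,0]],
  [[0,-0.12,0],[0,0,0]],
  [[0,0,0],[0,0,0]],
  [[0,0,0],[0,0,0]],
  [[0,0,0],[0,0,0]],
])

```text
time_s: 48.95
tcp_pos: [0.6163, -0.0902, 0.4402]
eef_rot: [-0.054, 0.999, 0.0, -0.0]
ft_force: [0.5, 0.8, -0.6]
gripper_width: 0.0581
gripper_force: 64.3
```

```bash
python3 - <<'E'
from h import *
for c in['scene','top','wrist']:
  arm.read_camera(c);print(c,marks(c,'dish'),marks(c,'dish_ring'))
goto([.6156,-.0911,.196],96.1)
E
```

```text
scene [(0.6, [0.616, -0.0878, 0.2659])] [(0.98, [0.6151, -0.0903, 0.1725])]
top [(0.51, [0.6138, -0.0877, 0.2645])] [(0.88, [0.6168, -0.0912, 0.1744])]
wrist [(0.87, [0.6185, -0.0883, 0.2619])] []
t49.4 gp [ 0.6163 -0.0911  0.2852] turn [-0.    -0.     0.001] shift after turn [0.014 0.002 1.784] w 0.0581
```

Emit:
send_rows([
  [[0.01,-0.03,0.2],[0,0,0]],
  [[0,0,0.4],[0,0,0]],
  [[0,0,0.4],[0,0,0]],
  [[0,0,0.3],[0,0,0]],
  [[0,0,0.2],[0,0,0]],
  [[0,0,0.12],[0,0,0]],
  [[0,0,0.08],[0,0,0]],
  [[0,0,0.04],[0,0,0]],
  [[0,0,0],[0,0,0]],
  [[0,0,0],[0,0,0]],
])

```text
time_s: 50.4
tcp_pos: [0.6161, -0.0928, 0.3538]
eef_rot: [-0.053, 0.999, -0.0, 0.0]
ft_force: [0.4, -0.8, 0.1]
gripper_width: 0.0585
gripper_force: 64.3
```

```bash
python3 - <<'E'
from h import *
arm.read_camera('scene');print(marks('scene','dish'),marks('scene','dish_ring'))
goto([.6156,-.0911,.1955],96.1);print(arm.get_state()['ft_force'])
E
```

```text
[(0.68, [0.6172, -0.0954, 0.1786])] [(0.85, [0.618, -0.0894, 0.1709]), (0.18, [0.6124, -0.0878, 0.0391])]
t50.5 gp [ 0.6162 -0.0928  0.1986] turn [-0.     0.001  0.   ] shift after turn [0.008 0.036 0.062] w 0.0583
[ 0.31755329 -0.46554302 -0.78749282]
```

Undoing half of the sideways nudge, then lowering the last 3 mm.

Emit:
send_rows([
  [[0,0.02,0.03],[0,0,0]],
  [[0,0,0.02],[0,0,0]],
  [[0,0,0.01],[0,0,0]],
  [[0,0,0],[0,0,0]],
  [[0,0,0],[0,0,0]],
])

```text
time_s: 51.05
tcp_pos: [0.6159, -0.0918, 0.3502]
eef_rot: [-0.053, 0.999, 0.0, -0.0]
ft_force: [0.8, -0.2, 0.1]
gripper_width: 0.058
gripper_force: 64.3
```

Emit:
send_rows([
  [[0,0,0.01],[0,0,0]],
  [[0,0,0],[0,0,0]],
  [[0,0,0],[0,0,0]],
])

```text
time_s: 51.35
tcp_pos: [0.6159, -0.0918, 0.3499]
eef_rot: [-0.053, 0.999, -0.0, 0.0]
ft_force: [-0.6, 0.8, 2.2]
gripper_width: 0.0584
gripper_force: 64.4
```

Emit:
send_rows([
  [[0,0,0],[0,0,0]],
  [[0,0,0],[0,0,0]],
  [[0,0,0],[0,0,0]],
  [[0,0,0],[0,0,0]],
  [[0,0,0],[0,0,0]],
  [[0,0,-0.2],[0,0,0]],
  [[0,0,-0.5],[0,0,0]],
  [[0,0,-0.8],[0,0,0]],
  [[0,0,-0.8],[0,0,0]],
  [[0,0,-0.7],[0,0,0]],
  [[0,0,0],[0,0,0]],
  [[0,0,0],[0,0,0]],
], fingers=0)

```text
time_s: 52.55
tcp_pos: [0.6157, -0.0918, 0.501]
eef_rot: [-0.053, 0.999, -0.0, 0.001]
ft_force: [0.2, -0.3, -0.6]
gripper_width: 0.0855
gripper_force: 0.0
```

```bash
python3 - <<'E'
from h import *
for c in['scene','top','wrist']:
  im=arm.read_camera(c)
  for t in['dish','dish_ring','upper_tier','white_bottle','glass_bottle','tube']:print(c,t,marks(c,t)[:3])
  if c=='wrist':w=im
  if c=='scene':sc=im
a=cv2.resize(sc[140:320,200:360],(480,540),interpolation=2);b=cv2.resize(w[80:320,180:322],(319,540),interpolation=2)
cv2.imwrite('pics/f.png',np.hstack([a,b])[:,:,::-1])
E
```

```text
scene dish [(0.93, [0.6124, -0.0888, 0.1752])]
scene dish_ring [(0.83, [0.6175, -0.0917, 0.174])]
scene upper_tier [(0.73, [0.5433, -0.096, 0.0436])]
scene white_bottle [(0.63, [0.4624, -0.1116, 0.045])]
scene glass_bottle [(0.71, [0.7162, 0.1703, 0.0036]), (0.59, [0.5151, 0.0474, -0.0006]), (0.55, [0.689, 0.0711, 0.0024])]
scene tube [(0.68, [0.6173, -0.0895, 0.1745])]
top dish [(0.86, [0.6152, -0.0876, 0.1726])]
top dish_ring [(0.87, [0.6174, -0.0934, 0.1711])]
top upper_tier [(0.89, [0.54, -0.1014, 0.0465])]
top white_bottle []
top glass_bottle [(0.83, [0.6899, 0.0724, -0.0015]), (0.68, [0.5171, 0.0379, 0.0012]), (0.59, [0.709, 0.1733, -0.0034])]
top tube []
wrist dish [(0.96, [0.619, -0.0923, 0.1736])]
wrist dish_ring []
wrist upper_tier []
wrist white_bottle []
wrist glass_bottle [(0.93, [0.711, 0.1747, -0.0007]), (0.77, [0.6884, 0.0696, 0.0]), (0.61, [0.5134, 0.0427, 0.0035])]
wrist tube []
```

View pics/f.png

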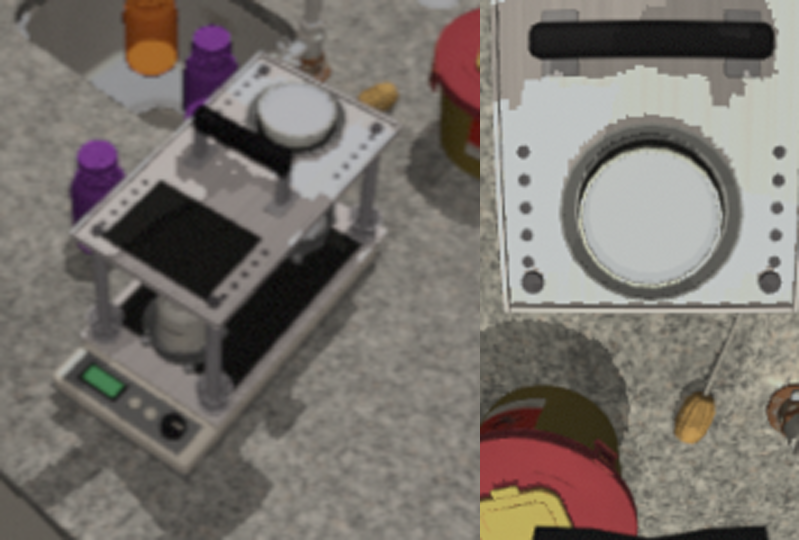

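The final view shows the dish flat inside the ring at (650,215), the tier level with its posts in the sockets, and the vessels standing under it. The arm is clear, so I'm handing in.

```bash
python3 -c "
from bench import arm
print(arm.close_job())"
```

```text
the job is handed in; nothing more can be done
None
```

The job is handed in at about 53 s of the 115 s allowed: all three vessels are upright in their nests, the tier's posts are down in the sockets, and the dish lies flat in the ring with everything released. The hand-in call returned no verdict.

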